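# Make up two repair kits at the electronics bench

## Task

Make up the two repair kits: put the white fuse (pull it straight up out of its spring clips), the blue capacitor and the transformer in the red tray, and the black capacitor and the relay in the green tray. Set them down on the tray floors without dropping them, the fuse lying flat and the others standing upright, nothing on top of anything else. Leave the yellow capacitor and the loudspeaker where they are.

Things in the scene. Friction and masses are not known exactly. Their poses are not given: they have to be found in the camera images.
- fuse: white ceramic cartridge fuse with steel end caps, a cylinder 22 mm in diameter and 60 mm long, about 60 g. Origin: its centre; x along its length. Starts lying level in the two spring clips of the fuse holder, its axis 40 mm above the table. Goes in the red tray, lying on the floor (centre then 15 mm above the table); it can roll.
- fuse_holder: black base 80 (x) by 44 (y) by 12 mm high, fixed, with two sprung copper C-clips, mouths upward, 8 mm wide at x = -24 and +24 mm, tops 55 mm above the table. Origin: centre of underside; x along the fuse, roughly left-right of the robot. 40 mm of the fuse is free between the clips to grip across. Straight upward pull peaks near 15 N; lets go after about 10 mm, clear after 20 mm.
- cap_blue: screw-terminal electrolytic capacitor, upright cylinder 35 mm diameter, 60 mm tall, with two small terminals 5 mm high on its top (65 mm in all), about 80 g; blue sleeve with a narrow white stripe down one side. Origin: centre of its underside; z up its axis. Starts standing on the table. Goes in the red tray.
- cap_black: screw-terminal electrolytic capacitor, upright cylinder 35 mm diameter, 60 mm tall, with two small terminals 5 mm high on its top (65 mm in all), about 80 g; black sleeve with a narrow white stripe down one side. Origin: centre of its underside; z up its axis. Starts standing on the table. Goes in the green tray.
- cap_yellow: screw-terminal electrolytic capacitor, upright cylinder 35 mm diameter, 60 mm tall, with two small terminals 5 mm high on its top (65 mm in all), about 80 g; yellow sleeve with a narrow white stripe down one side. Origin: centre of its underside; z up its axis. Starts standing on the table. Not needed: stays where it is.
- relay: white plug-in relay with a black base and an orange button on top, a box 36 mm (x) by 28 mm (y) by 50 mm tall (52 mm with the button), about 50 g. Origin: centre of its underside; z up. Goes in the green tray.
- transformer: small mains transformer: grey laminated steel core 50 mm (x) by 28 mm (y) by 42 mm tall, with a copper winding block through it, 36 mm (x) by 40 mm (y), from 4 to 38 mm above the underside, between yellow cheeks; about 250 g. Grip it across the winding (40 mm). Origin: centre of its underside; z up. Goes in the red tray.
- tray_red: shallow red plastic parts tray, fixed to the table, outside 190 mm (x) by 160 mm (y) by 15 mm high, walls 5 mm, floor 4 mm thick, no dividers, empty at the start. Origin: centre of its underside on the table; z up. It stands to the left or right of the stock. It takes the fuse, the blue capacitor and the transformer.
- tray_green: shallow green plastic parts tray, fixed to the table, outside 190 mm (x) by 160 mm (y) by 15 mm high, walls 5 mm, floor 4 mm thick, no dividers, empty at the start. Origin: centre of its underside on the table; z up. It stands to the left or right of the stock. It takes the black capacitor and the relay.
- speaker: small round dark loudspeaker lying face up, 74 mm in diameter, up to 40 mm high, about 300 g. Origin: centre of its underside. Not needed: stays where it is. (An unlisted white solder reel, 52 mm diameter and 36 mm high, and a small green circuit board, 60 by 45 by 14 mm, also lie among the parts.)

How it is judged:
By the outcome, as a careful person would: the job done as asked, in the order asked, and still so for the second after the job is handed in, with the robot touching nothing.
It also fails if it takes over 128 s, if anything falls off the work surface, if the arm or the gripper's body presses on something with over 40 N, if the wrist force passes 120 N, or if a joint passes its speed limit or range.

## Robot

A 7-joint arm with a two-finger parallel gripper is mounted at the origin on the work surface. World frame = base frame: x ahead of the robot, y to its left, z up, the work surface at z = 0. Lengths are in m, angles in rad, forces in N, time in s.
With the tool pointing down it reaches from about 0.425 to 0.875 m from the base axis. Payload 9.9 kg.
Tool frame: the origin (TCP) lies at the very end of the fingers, on their centre line; the grasp point (between the pads) lies 19 mm behind it; z points along the fingers, y is the line along which they close (so a half turn about z gives the same grasp; the last joint's range is limited). The gripper opens to 85 mm and grips with 20 to 120 N. Pads are 22 mm wide; open, the fingers measure 114 mm over their backs; the gripper's body (76 mm by 85 mm) begins 54 mm behind the grasp point. The pads swing forward as they close: fully open they stand 13 mm farther back than shut.
Start: joints at [1.113, 0.576, 0.025, 1.437, -0.015, 1.129, -0.057], TCP at [0.246, -0.628, 0.231] pointing down, gripper open.
Joint ranges: [-2.76, 2.76], [-0.34, 2.15], [-1.52, 1.57], [0.19, 2.46], [-1.09, 4.23], [0.17, 1.99], [-2.82, 2.82]. Speed limits (rad/s): [2.22, 2.22, 3.01, 3.01, 3.14, 3.14, 3.14].

## Interface

Orientations are given as a rotation vector (axis times angle).
In Python, from workcell import ctrl, eyes, hand_in gives the robot as it stands. The module is installed in compiled form; this text tells all that it offers.
- The arm moves only by the tool carry_out, never from a script. Its argument "steps" is a list of rows, each an object of numbers: "dx", "dy", "dz": the shift along the world's x, y, z in m; "ax", "ay", "az": the turn, a rotation vector about the world's x, y, z in rad. In form: [{"dx": .., "dy": .., "dz": .., "ax": .., "ay": .., "az": ..}, ...]. A call has 1 to 8 rows; each row is the pose to reach, as a shift and turn from the pose commanded when the call began; what a row does not reach only later rows make up. A row lasts 1/8 s, in which the tool goes at most 62.5 mm and 10.7 degrees, less where a joint would pass 70% of its speed; a pose out of reach is approached as far as the arm can. A call with a gripper value outside its range is refused whole. "fingers" is the finger opening in m, from 0 to 0.0854, set as the call begins (left out, the last holds). The fingers move at their own pace and stop on an object; "squeeze" is the grip in N (left out, the last holds). Time passes only in rows, so rows that repeat a pose let the fingers close. It gives the time, the measured TCP pose, the force, the opening and the grip force at its end, in the units of the state.
- ctrl.read_state(): the state, without advancing time (a new reading comes with each control period).
- eyes.capture(name): name is "scene" or "top" or "wrist"; returns a dict with "image" (480x640x3 uint8, blue, green, red), "K" (3x3 intrinsics, pixels), "R" (3x3) and "t" (3): a world point X has camera coordinates R X + t; the wrist camera has in their place "tool_from_camera" (4x4, takes a point from camera to tool coordinates, whose origin is the TCP and whose axes are the flange's). Camera axes: x right, y down, z forward; pixel columns grow to the right and rows downward; lengths in m; the calibration is good to about 2 mm. A picture is of the moment at which its call begins: read the wrist's pose just before it. There is no depth.
- hand_in(): hands the job in; it is judged then, once.
The state is a dict: "t": time; "qpos": joint angles; "qd": joint speeds; "joint_efforts": joint torques, N m; "eef_pos": TCP position; "ee_rot": TCP orientation; "force": force on the tool from outside, world axes, zero at the start; "moment": the same for the moment, N m; "gripper_width": finger opening in m; "grasp_force": force on a finger pad.
Only numpy, scipy, OpenCV 4.12 (cv2) and the standard library are available. Lean on these libraries where they do the work, as an engineer would, in place of code of your own. Each camera call takes 0.05 s, during which the arm holds its last target. There are 200 camera calls.

## Working session

There is one attempt and no reset: what is moved stays moved. The work goes in short steps, Python scripts to look and compute and a tool call to move; the robot and the scene stay as the last step left them, time stands still between calls to the robot, and variables do not carry over. Pictures are saved under pics/ and viewed, at most 14 in all, crops included, and the job is handed in when it is done.

Besides the shell and the picture viewer there is one more tool, called as a command line: name --argument value ..., lists and objects as JSON in quotes. carry_out: Moves the arm, as the interface text tells. Its arguments: {"type":"object","properties":{"steps":{"type":"array"},"fingers":{"type":"number"},"squeeze":{"type":"number"}},"required":["steps"]}

```bash
mkdir -p pics
python3 - <<'E'
from workcell import ctrl, eyes
import cv2,pickle
s=ctrl.read_state();print({k:s[k] for k in('t','eef_pos','ee_rot','gripper_width','force')})
for n in('scene','top'):
    c=eyes.capture(n);pickle.dump(c,open(n+'.pkl','wb'));cv2.imwrite(f'pics/{n}0.png',c['image']);print(n,c['K'],c['R'],c['t'])
E
```

```text
{'t': 0.0, 'eef_pos': array([ 0.24627693, -0.6279808 ,  0.23042921]), 'ee_rot': array([-3.08529026e+00, -5.83426745e-01,  6.64932346e-04]), 'gripper_width': 0.08587394896962626, 'force': array([ 0.46705449, -0.76689452,  0.0300468 ])}
scene [[504.30061376   0.         321.29930871]
 [  0.         504.30061376 235.89320349]
 [  0.           0.           1.        ]] [[ 0.86777205  0.49691658 -0.00675185]
 [ 0.37255206 -0.65946425 -0.65292562]
 [-0.32890217  0.56407519 -0.75739194]] [-0.48801899 -0.15780029  1.21441888]
top [[537.25693519   0.         316.65528274]
 [  0.         537.25693519 236.69283519]
 [  0.           0.           1.        ]] [[-0.00802226 -0.9998637  -0.01443008]
 [-0.98979938  0.00999256 -0.14211737]
 [ 0.14224219  0.01314278 -0.98974463]] [0.01874795 0.57641029 0.91495464]
```

View pics/top0.png

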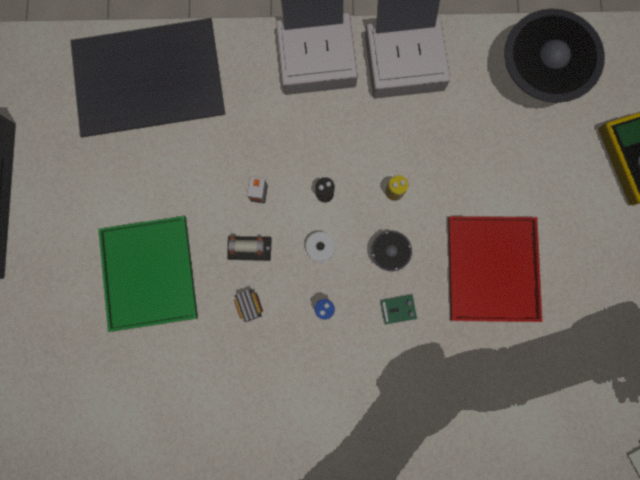

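View pics/scene0.png

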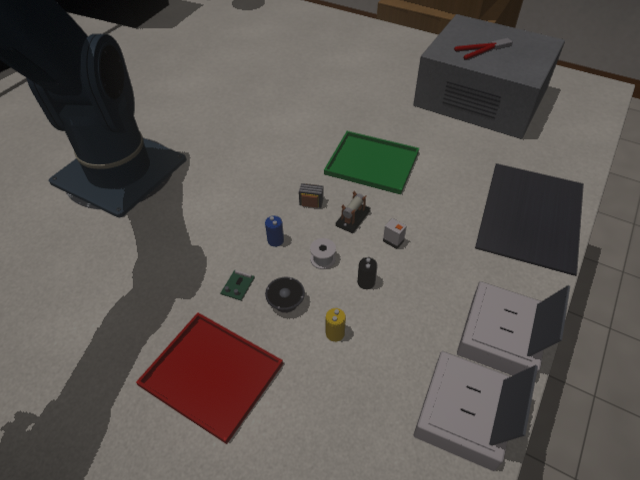

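The top view shows, by pixel: fuse (249,246), transformer (248,304), blue capacitor (324,309), black (325,189), yellow (398,187), relay (257,189), green tray (148,273) and red tray (495,268). I'll localise these by colour masks and rays.

```bash
cat > h.py <<'E'
import numpy as np,cv2,pickle
from scipy.spatial.transform import Rotation as Rn
from workcell import ctrl,eyes
def cap(n):
    s=ctrl.read_state();c=eyes.capture(n)
    if n=='wrist':
        T=np.eye(4);T[:3,:3]=Rn.from_rotvec(s['ee_rot']).as_matrix();T[:3,3]=s['eef_pos']
        M=np.linalg.inv(T@c['tool_from_camera']);c['R'],c['t']=M[:3,:3],M[:3,3]
    return c
def ray(c,px,z):
    px=np.atleast_2d(np.float64(px));d=np.c_[px,np.ones(len(px))]@np.linalg.inv(c['K']).T@c['R']
    o=-c['R'].T@c['t'];return o+d*((z-o[2])/d[:,2])[:,None]
def proj(c,X):
    p=(c['R']@np.asarray(X)+c['t'])@c['K'].T;return p[:2]/p[2]
def blobs(m,amin=15):
    n,l,st,ce=cv2.connectedComponentsWithStats(m.astype(np.uint8));return [(l==i,st[i],ce[i]) for i in range(1,n) if st[i][4]>=amin]
def rect(c,m,z):
    ys,xs=np.nonzero(m);P=ray(c,np.c_[xs,ys],z)[:,:2].astype(np.float32)
    return cv2.minAreaRect(P*1000)
E
python3 - <<'E'
from h import *
c=pickle.load(open('top.pkl','rb'));im=c['image'];h=cv2.cvtColor(im,cv2.COLOR_BGR2HSV).astype(int)
H,S,V=h[...,0],h[...,1],h[...,2]
R=lambda m,x0,y0,x1,y1:np.pad(m[y0:y1,x0:x1],((y0,480-y1),(x0,640-x1)))
for n,m,z in(('red',R(((H<8)|(H>172))&(S>150),430,200,560,335),.015),('green',R((H>45)&(H<75)&(S>150),90,200,205,340),.015),
 ('blue',R((H>100)&(H<130)&(S>130),300,290,350,330),.04),('black',R(V<60,308,170,342,206),.04),('yellow',R((H>20)&(H<35)&(S>130),380,170,415,205),.04)):
    print(n,rect(c,m,z),m.sum())
for n,p,z in(('fuse',(246,246),.04),('relay',(257,187),.05),('trafo',(248,304),.03),('reel',(320,246),.036),('spk',(390,250),.03),('pcb',(398,309),.01)):print(n,ray(c,p,z).round(3))
cv2.imwrite('pics/crop.png',cv2.resize(im[165:335,220:420],None,fx=3.5,fy=3.5,interpolation=cv2.INTER_CUBIC))
E
```

```text
red ((520.287841796875, -305.9912414550781), (160.4111328125, 186.81314086914062), 89.18604278564453) 9133
green ((517.1693725585938, 323.33648681640625), (185.010986328125, 157.92308044433594), 8.290202140808105) 8134
blue ((449.80865478515625, 1.7219657897949219), (30.75607681274414, 30.826351165771484), 44.31555938720703) 200
black ((662.7188110351562, -0.39040565490722656), (32.50684356689453, 42.47092056274414), 89.32765197753906) 291
yellow ((667.8693237304688, -130.54803466796875), (34.26429748535156, 41.84205627441406), 33.3348388671875) 276
fuse [[0.561 0.14  0.04 ]]
relay [[0.666 0.119 0.05 ]]
trafo [[0.459 0.136 0.03 ]]
reel [[0.56  0.008 0.036]]
spk [[ 0.553 -0.118  0.03 ]]
pcb [[ 0.448 -0.131  0.01 ]]
```

View pics/crop.png

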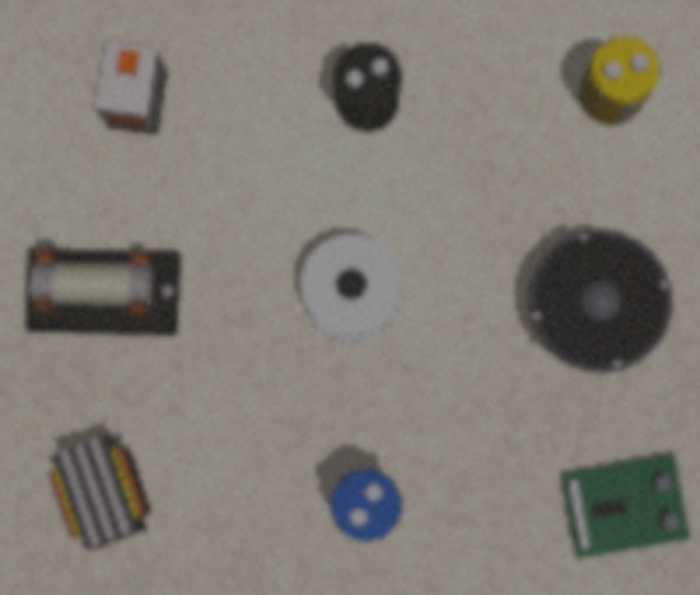

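The crop resolves all nine parts: the fuse lies along world y, the transformer is slightly tilted, and the relay is nearly axis-aligned. Moving above the fuse next.

carry_out --steps '[{"dx": 0.04,"dy": 0.055,"dz": 0.01,"az": 0.12},{"dx": 0.08,"dy": 0.11,"dz": 0.03,"az": 0.25},{"dx": 0.11,"dy": 0.165,"dz": 0.04,"az": 0.38},{"dx": 0.14,"dy": 0.22,"dz": 0.06,"az": 0.5},{"dx": 0.17,"dy": 0.275,"dz": 0.07,"az": 0.62},{"dx": 0.2,"dy": 0.33,"dz": 0.07,"az": 0.75},{"dx": 0.22,"dy": 0.385,"dz": 0.07,"az": 0.87},{"dx": 0.25,"dy": 0.44,"dz": 0.07,"az": 1.0}]'

```text
invalid input at $.steps[0]: expected keys dx, dy, dz, ax, ay, az
```

carry_out --steps '[{"dx": 0.02,"dy": 0.055,"az": 0.05},{"dx": 0.03,"dy": 0.115,"az": 0.1},{"dx": 0.04,"dy": 0.17,"az": 0.15},{"dx": 0.05,"dy": 0.23,"az": 0.197},{"dx": 0.05,"dy": 0.285,"az": 0.197},{"dx": 0.05,"dy": 0.31,"az": 0.197},{"dx": 0.05,"dy": 0.31,"az": 0.197},{"dx": 0.05,"dy": 0.31,"az": 0.197}]'

```text
invalid input at $.steps[0]: expected keys dx, dy, dz, ax, ay, az
```

Run:
```python
from h import *
c=cap('wrist');pickle.dump(c,open('w1.pkl','wb'));cv2.imwrite('pics/w1.png',c['image'])
print(c['R'],-c['R'].T@c['t'],c['K'],c['tool_from_camera'])
for p in((.56,.14,.04),(.45,.0,.06)):print(proj(c,p))
```

```text
[[ 0.36540466 -0.93084574 -0.00237408]
 [-0.88495172 -0.34817762  0.30924553]
 [-0.28868649 -0.11089881 -0.95097927]] [ 0.32008322 -0.60051226  0.3736044 ] [[431.98513318   0.         316.70735562]
 [  0.         431.98513318 236.7647964 ]
 [  0.           0.           1.        ]] [[ 2.13352625e-04 -9.50988246e-01 -3.09226955e-01  7.86627960e-02]
 [ 9.99999604e-01  4.69949415e-04 -7.55315232e-04  1.11370234e-03]
 [ 8.63616935e-04 -3.09226671e-01  9.50987970e-01 -1.43096911e-01]
 [ 0.00000000e+00  0.00000000e+00  0.00000000e+00  1.00000000e+00]]
[-1248.12335494 -1256.35740091]
[-819.87137598 -700.13946438]
```

View pics/w1.png

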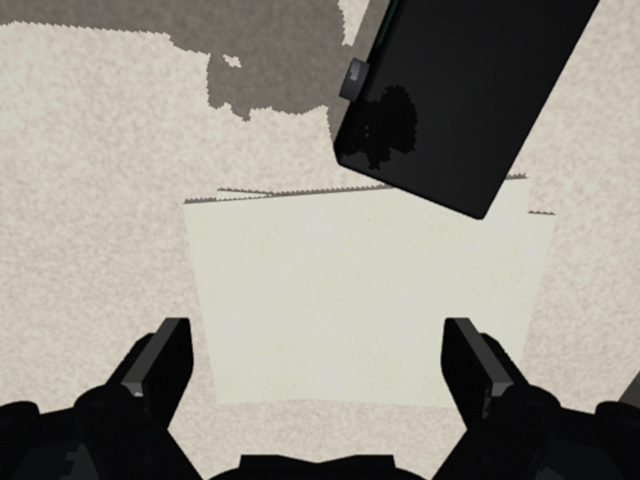

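The image only shows the start area (a sheet and a box); the moves were refused because all six keys are needed. Resending.

carry_out --steps '[{"dx": 0.04,"dy": 0.055,"dz": 0.01,"ax": 0,"ay": 0,"az": 0.12},{"dx": 0.08,"dy": 0.11,"dz": 0.03,"ax": 0,"ay": 0,"az": 0.25},{"dx": 0.11,"dy": 0.165,"dz": 0.04,"ax": 0,"ay": 0,"az": 0.38},{"dx": 0.14,"dy": 0.22,"dz": 0.06,"ax": 0,"ay": 0,"az": 0.5},{"dx": 0.17,"dy": 0.275,"dz": 0.07,"ax": 0,"ay": 0,"az": 0.62},{"dx": 0.2,"dy": 0.33,"dz": 0.07,"ax": 0,"ay": 0,"az": 0.75},{"dx": 0.22,"dy": 0.385,"dz": 0.07,"ax": 0,"ay": 0,"az": 0.87},{"dx": 0.25,"dy": 0.44,"dz": 0.07,"ax": 0,"ay": 0,"az": 1.0}]'

```text
t: 1.15
eef_pos: [0.4898, -0.2, 0.3014]
ee_rot: [2.425, 1.997, -0.0]
force: [1.0, -0.4, 0.5]
gripper_width: 0.0853
grasp_force: 0.0
```

carry_out --steps '[{"dx": 0.02,"dy": 0.055,"dz": 0,"ax": 0,"ay": 0,"az": 0.05},{"dx": 0.03,"dy": 0.115,"dz": 0,"ax": 0,"ay": 0,"az": 0.1},{"dx": 0.04,"dy": 0.17,"dz": 0,"ax": 0,"ay": 0,"az": 0.15},{"dx": 0.05,"dy": 0.23,"dz": 0,"ax": 0,"ay": 0,"az": 0.197},{"dx": 0.05,"dy": 0.285,"dz": 0,"ax": 0,"ay": 0,"az": 0.197},{"dx": 0.05,"dy": 0.31,"dz": 0,"ax": 0,"ay": 0,"az": 0.197},{"dx": 0.05,"dy": 0.31,"dz": 0,"ax": 0,"ay": 0,"az": 0.197}]'

```text
t: 2.02
eef_pos: [0.539, 0.1107, 0.3011]
ee_rot: [-2.216, -2.225, -0.0]
force: [-0.1, -0.6, 0.2]
gripper_width: 0.0856
grasp_force: 0.0
```

Run:
```python
from h import *
s=ctrl.read_state();print(s['eef_pos'],s['ee_rot'],s['qpos'])
c=cap('wrist');pickle.dump(c,open('w1.pkl','wb'));cv2.imwrite('pics/w2.png',c['image'])
for p in((.56,.14,.04),(.45,.0,.06)):print(proj(c,p))
```

```text
[0.53903472 0.11066679 0.30108909] [-2.21607877e+00 -2.22545446e+00 -3.81691599e-04] [ 0.04829036  0.35772176 -0.47824434  1.64786928  0.17421014  1.17883951
 -0.46667129]
[339.97805188 152.38278529]
[225.83044265 298.78520365]
```

View pics/w2.png

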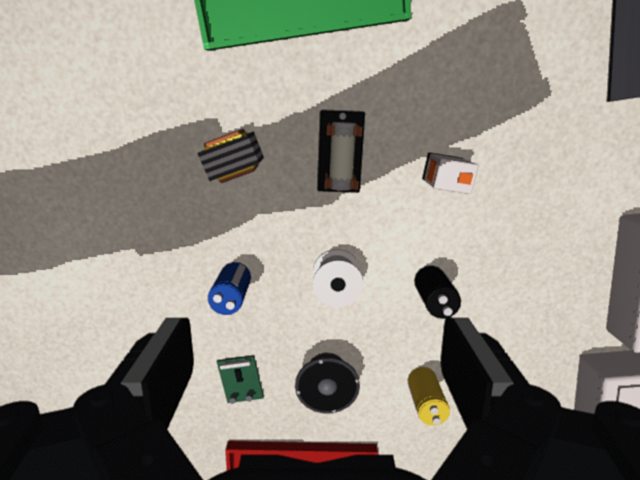

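All parts show in one wrist view: fuse (341,157), transformer (231,157), relay button (465,178), blue terminals (223,302), black terminals (445,305). Casting rays at the known heights.

Run:
```python
from h import *
c=pickle.load(open('w1.pkl','rb'));t=pickle.load(open('top.pkl','rb'))
im=c['image'];h=cv2.cvtColor(im,cv2.COLOR_BGR2HSV).astype(int);H,S,V=h[...,0],h[...,1],h[...,2]
def R(m,x0,y0,x1,y1):
    o=np.zeros_like(m);o[y0:y1,x0:x1]=m[y0:y1,x0:x1];return o
def term(c,m,n):
    b=sorted(blobs(m,3),key=lambda b:-b[1][4])[:2];print(n,[x[1][4] for x in b],ray(c,np.mean([x[2] for x in b],0),.065)[0,:2].round(4))
term(c,R((V>150)&(S<90),205,285,245,315),'blue');term(c,R((V>120)&(S<90),430,290,457,320),'black')
ht=cv2.cvtColor(t['image'],cv2.COLOR_BGR2HSV).astype(int);St,Vt=ht[...,1],ht[...,2]
term(t,R((Vt>120)&(St<110),316,301,334,317),'blue_t');term(t,R(Vt>105,318,180,334,192),'black_t')
m=R((V>90)&(S<70),331,136,353,180);print('fuse',rect(c,m,.045),m.sum())
m=R((H<15)&(S>180),455,168,478,190);print('relay btn',rect(c,m,.052),m.sum())
m=R((V>130),425,140,480,198)
P=lambda p,z:(ray(c,p,z)[:,:2]*1000).round(1).tolist()
big=cv2.resize(np.hstack([im[110:210,190:290],im[100:200,290:390],im[130:230,400:500]]),None,fx=2.6,fy=2.6,interpolation=cv2.INTER_CUBIC)
cv2.imwrite('pics/z1.png',big)
```

```text
blue [np.int32(184), np.int32(89)] [ 0.4493 -0.0052]
black [np.int32(56), np.int32(54)] [ 0.664  -0.0037]
blue_t [np.int32(27), np.int32(24)] [0.4486 0.0013]
black_t [np.int32(12), np.int32(11)] [ 0.6646 -0.0012]
fuse ((561.8131713867188, 135.67520141601562), (18.52036476135254, 39.12559127807617), 0.2624739110469818) 846
relay btn ((673.968994140625, 119.05393981933594), (8.475318908691406, 10.839786529541016), 80.86880493164062) 111
```

View pics/z1.png

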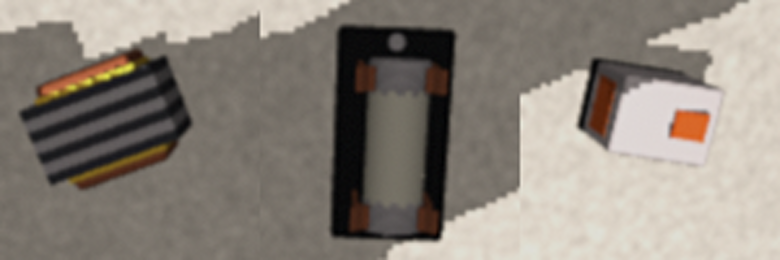

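carry_out --steps '[{"dx": 0.011,"dy": 0.012,"dz": -0.05,"ax": 0,"ay": 0,"az": 0},{"dx": 0.023,"dy": 0.026,"dz": -0.11,"ax": 0,"ay": 0,"az": 0},{"dx": 0.023,"dy": 0.026,"dz": -0.17,"ax": 0,"ay": 0,"az": 0},{"dx": 0.023,"dy": 0.026,"dz": -0.21,"ax": 0,"ay": 0,"az": 0},{"dx": 0.023,"dy": 0.026,"dz": -0.24,"ax": 0,"ay": 0,"az": 0},{"dx": 0.023,"dy": 0.026,"dz": -0.26,"ax": 0,"ay": 0,"az": 0},{"dx": 0.023,"dy": 0.026,"dz": -0.279,"ax": 0,"ay": 0,"az": 0},{"dx": 0.023,"dy": 0.026,"dz": -0.279,"ax": 0,"ay": 0,"az": 0}]' --fingers 0.055 --squeeze 60

```text
t: 3.08
eef_pos: [0.5619, 0.132, 0.021]
ee_rot: [-2.223, -2.219, 0.005]
force: [-0.1, -0.1, -0.0]
gripper_width: 0.055
grasp_force: 0.0
```

carry_out --steps '[{"dx": 0,"dy": 0,"dz": 0,"ax": 0,"ay": 0,"az": 0},{"dx": 0,"dy": 0,"dz": 0,"ax": 0,"ay": 0,"az": 0},{"dx": 0,"dy": 0,"dz": 0,"ax": 0,"ay": 0,"az": 0},{"dx": 0,"dy": 0,"dz": 0,"ax": 0,"ay": 0,"az": 0},{"dx": 0,"dy": 0,"dz": 0,"ax": 0,"ay": 0,"az": 0},{"dx": 0,"dy": 0,"dz": 0,"ax": 0,"ay": 0,"az": 0}]' --fingers 0.0 --squeeze 60

```text
t: 3.82
eef_pos: [0.563, 0.1338, 0.0232]
ee_rot: [2.221, 2.22, 0.001]
force: [-1.5, -2.0, 7.2]
gripper_width: 0.0202
grasp_force: 58.6
```

carry_out --steps '[{"dx": 0,"dy": 0,"dz": 0.005,"ax": 0,"ay": 0,"az": 0},{"dx": 0,"dy": 0,"dz": 0.01,"ax": 0,"ay": 0,"az": 0},{"dx": 0,"dy": 0,"dz": 0.015,"ax": 0,"ay": 0,"az": 0},{"dx": 0,"dy": 0,"dz": 0.022,"ax": 0,"ay": 0,"az": 0},{"dx": 0,"dy": 0,"dz": 0.03,"ax": 0,"ay": 0,"az": 0},{"dx": 0,"dy": 0,"dz": 0.05,"ax": 0,"ay": 0,"az": 0},{"dx": 0,"dy": 0,"dz": 0.09,"ax": 0,"ay": 0,"az": 0},{"dx": 0,"dy": 0,"dz": 0.12,"ax": 0,"ay": 0,"az": 0}]'

```text
t: 4.82
eef_pos: [0.5632, 0.1346, 0.1448]
ee_rot: [2.22, 2.221, 0.003]
force: [0.6, 0.3, 0.4]
gripper_width: 0.0204
grasp_force: 61.1
```

Run:
```python
from h import *
s=ctrl.read_state();print(s['eef_pos'],s['ee_rot'],s['gripper_width'],s['grasp_force'],s['force'])
c=cap('wrist');cv2.imwrite('pics/w3.png',c['image'])
```

```text
[0.56315037 0.13460431 0.14478265] [2.22049348 2.22098675 0.00342812] 0.02044431143781298 61.11127495765686 [0.57408678 0.33101267 0.37789403]
```

View pics/w3.png

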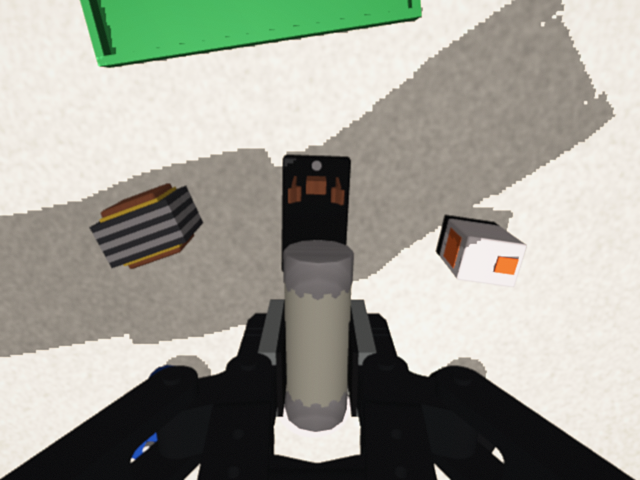

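The fuse is held square between the pads, but the tips stick about 6 mm below it, so it couldn't be set down without a drop. I'll rest it back in the clip mouths and regrip it higher on the fingers.

carry_out --steps '[{"dx": 0,"dy": 0,"dz": -0.05,"ax": 0,"ay": 0,"az": 0},{"dx": 0,"dy": 0,"dz": -0.08,"ax": 0,"ay": 0,"az": 0},{"dx": 0,"dy": 0,"dz": -0.098,"ax": 0,"ay": 0,"az": 0},{"dx": 0,"dy": 0,"dz": -0.103,"ax": 0,"ay": 0,"az": 0},{"dx": 0,"dy": 0,"dz": -0.103,"ax": 0,"ay": 0,"az": 0}]'

```text
t: 5.5
eef_pos: [0.5625, 0.1343, 0.0399]
ee_rot: [2.221, 2.221, -0.0]
force: [-2.5, -0.3, -0.0]
gripper_width: 0.02
grasp_force: 61.2
```

carry_out --steps '[{"dx": 0,"dy": 0,"dz": -0.004,"ax": 0,"ay": 0,"az": 0},{"dx": 0,"dy": 0,"dz": -0.004,"ax": 0,"ay": 0,"az": 0}]'

```text
t: 5.75
eef_pos: [0.563, 0.1349, 0.0366]
ee_rot: [2.221, 2.221, 0.003]
force: [-3.6, 0.2, 5.5]
gripper_width: 0.0204
grasp_force: 61.9
```

carry_out --steps '[{"dx": 0,"dy": 0,"dz": -0.004,"ax": 0,"ay": 0,"az": 0},{"dx": 0,"dy": 0,"dz": -0.008,"ax": 0,"ay": 0,"az": 0},{"dx": 0,"dy": 0,"dz": -0.012,"ax": 0,"ay": 0,"az": 0},{"dx": 0,"dy": 0,"dz": -0.013,"ax": 0,"ay": 0,"az": 0},{"dx": 0,"dy": 0,"dz": -0.013,"ax": 0,"ay": 0,"az": 0}]'

```text
t: 6.38
eef_pos: [0.5624, 0.1345, 0.0232]
ee_rot: [2.221, 2.222, 0.001]
force: [-5.5, 1.0, 9.3]
gripper_width: 0.0203
grasp_force: 62.4
```

carry_out --steps '[{"dx": 0,"dy": 0,"dz": 0,"ax": 0,"ay": 0,"az": 0},{"dx": 0,"dy": 0,"dz": 0,"ax": 0,"ay": 0,"az": 0},{"dx": 0,"dy": 0,"dz": 0.004,"ax": 0,"ay": 0,"az": 0},{"dx": 0,"dy": 0,"dz": 0.008,"ax": 0,"ay": 0,"az": 0},{"dx": 0,"dy": 0,"dz": 0.009,"ax": 0,"ay": 0,"az": 0}]' --fingers 0.04

```text
t: 7.0
eef_pos: [0.5628, 0.1342, 0.0317]
ee_rot: [2.221, 2.221, 0.001]
force: [0.2, -0.2, 0.3]
gripper_width: 0.0401
grasp_force: 0.0
```

carry_out --steps '[{"dx": 0,"dy": 0,"dz": 0,"ax": 0,"ay": 0,"az": 0},{"dx": 0,"dy": 0,"dz": 0,"ax": 0,"ay": 0,"az": 0},{"dx": 0,"dy": 0,"dz": 0,"ax": 0,"ay": 0,"az": 0},{"dx": 0,"dy": 0,"dz": 0,"ax": 0,"ay": 0,"az": 0},{"dx": 0,"dy": 0,"dz": 0,"ax": 0,"ay": 0,"az": 0}]' --fingers 0.0

```text
t: 7.62
eef_pos: [0.5626, 0.1342, 0.0316]
ee_rot: [2.221, 2.221, 0.0]
force: [-0.7, -1.0, 5.7]
gripper_width: 0.0202
grasp_force: 58.3
```

carry_out --steps '[{"dx": 0,"dy": 0,"dz": 0.005,"ax": 0,"ay": 0,"az": 0},{"dx": 0,"dy": 0,"dz": 0.01,"ax": 0,"ay": 0,"az": 0},{"dx": 0,"dy": 0,"dz": 0.015,"ax": 0,"ay": 0,"az": 0},{"dx": 0,"dy": 0,"dz": 0.022,"ax": 0,"ay": 0,"az": 0},{"dx": 0,"dy": 0,"dz": 0.04,"ax": 0,"ay": 0,"az": 0},{"dx": 0,"dy": 0,"dz": 0.08,"ax": 0,"ay": 0,"az": 0},{"dx": 0,"dy": 0,"dz": 0.12,"ax": 0,"ay": 0,"az": 0}]'

```text
t: 8.5
eef_pos: [0.5627, 0.1345, 0.154]
ee_rot: [2.221, 2.221, 0.002]
force: [0.8, 0.2, -0.2]
gripper_width: 0.0198
grasp_force: 61.1
```

carry_out --steps '[{"dx": 0,"dy": -0.04,"dz": 0,"ax": 0,"ay": 0,"az": 0},{"dx": 0,"dy": -0.095,"dz": 0,"ax": 0,"ay": 0,"az": 0},{"dx": 0,"dy": -0.15,"dz": 0,"ax": 0,"ay": 0,"az": 0},{"dx": -0.005,"dy": -0.205,"dz": 0,"ax": 0,"ay": 0,"az": 0},{"dx": -0.01,"dy": -0.26,"dz": 0,"ax": 0,"ay": 0,"az": 0},{"dx": -0.015,"dy": -0.315,"dz": 0,"ax": 0,"ay": 0,"az": 0},{"dx": -0.017,"dy": -0.37,"dz": 0,"ax": 0,"ay": 0,"az": 0},{"dx": -0.017,"dy": -0.415,"dz": 0,"ax": 0,"ay": 0,"az": 0}]'

```text
t: 9.5
eef_pos: [0.5454, -0.2836, 0.1532]
ee_rot: [2.221, 2.218, 0.001]
force: [1.6, -0.3, -0.2]
gripper_width: 0.0199
grasp_force: 61.1
```

carry_out --steps '[{"dx": 0,"dy": -0.02,"dz": -0.03,"ax": 0,"ay": 0,"az": 0},{"dx": 0,"dy": -0.02,"dz": -0.07,"ax": 0,"ay": 0,"az": 0},{"dx": 0,"dy": -0.02,"dz": -0.1,"ax": 0,"ay": 0,"az": 0},{"dx": 0,"dy": -0.02,"dz": -0.12,"ax": 0,"ay": 0,"az": 0},{"dx": 0,"dy": -0.02,"dz": -0.13,"ax": 0,"ay": 0,"az": 0},{"dx": 0,"dy": -0.02,"dz": -0.13,"ax": 0,"ay": 0,"az": 0}]'

```text
t: 10.25
eef_pos: [0.5458, -0.3009, 0.0219]
ee_rot: [2.221, 2.221, 0.0]
force: [-0.3, -0.1, -1.0]
gripper_width: 0.0195
grasp_force: 61.1
```

Run:
```python
from h import *
c=cap('scene');t=cap('top')
cv2.imwrite('pics/p1.png',np.hstack([cv2.resize(c['image'][290:450,120:320],None,fx=2,fy=2),cv2.resize(t['image'][195:355,430:580],None,fx=2,fy=2)]))
```

```text
(no output)
```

View pics/p1.png

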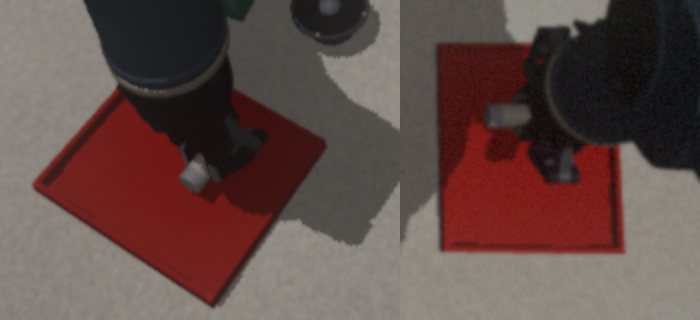

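The fuse is level over the red tray and clear of its walls. Lowering to contact.

carry_out --steps '[{"dx": 0,"dy": 0,"dz": -0.005,"ax": 0,"ay": 0,"az": 0},{"dx": 0,"dy": 0,"dz": -0.01,"ax": 0,"ay": 0,"az": 0},{"dx": 0,"dy": 0,"dz": -0.013,"ax": 0,"ay": 0,"az": 0},{"dx": 0,"dy": 0,"dz": -0.0135,"ax": 0,"ay": 0,"az": 0},{"dx": 0,"dy": 0,"dz": -0.0135,"ax": 0,"ay": 0,"az": 0}]'

```text
t: 10.98
eef_pos: [0.5456, -0.3008, 0.0077]
ee_rot: [-2.221, -2.221, -0.0]
force: [-0.2, 0.3, 0.0]
gripper_width: 0.0202
grasp_force: 61.1
```

carry_out --steps '[{"dx": 0,"dy": 0,"dz": -0.001,"ax": 0,"ay": 0,"az": 0},{"dx": 0,"dy": 0,"dz": -0.001,"ax": 0,"ay": 0,"az": 0}]'

```text
t: 11.22
eef_pos: [0.5456, -0.3009, 0.0068]
ee_rot: [2.221, 2.221, 0.0]
force: [0.2, 0.6, -0.8]
gripper_width: 0.0199
grasp_force: 61.2
```

carry_out --steps '[{"dx": 0,"dy": 0,"dz": -0.0005,"ax": 0,"ay": 0,"az": 0},{"dx": 0,"dy": 0,"dz": -0.0005,"ax": 0,"ay": 0,"az": 0}]'

```text
t: 11.48
eef_pos: [0.5457, -0.3009, 0.0068]
ee_rot: [2.221, 2.221, 0.0]
force: [-0.7, 0.3, 4.4]
gripper_width: 0.0197
grasp_force: 61.7
```

carry_out --steps '[{"dx": 0,"dy": 0,"dz": 0,"ax": 0,"ay": 0,"az": 0},{"dx": 0,"dy": 0,"dz": 0,"ax": 0,"ay": 0,"az": 0},{"dx": 0,"dy": 0,"dz": 0.01,"ax": 0,"ay": 0,"az": 0},{"dx": 0,"dy": 0,"dz": 0.03,"ax": 0,"ay": 0,"az": 0},{"dx": 0,"dy": 0,"dz": 0.08,"ax": 0,"ay": 0,"az": 0},{"dx": 0,"dy": 0,"dz": 0.14,"ax": 0,"ay": 0,"az": 0},{"dx": 0,"dy": 0,"dz": 0.2,"ax": 0,"ay": 0,"az": 0}]' --fingers 0.036

```text
t: 12.35
eef_pos: [0.5453, -0.3006, 0.2088]
ee_rot: [2.221, 2.222, 0.0]
force: [0.1, -1.0, -0.4]
gripper_width: 0.0358
grasp_force: 0.0
```

carry_out --steps '[{"dx": -0.01,"dy": 0.05,"dz": 0,"ax": 0,"ay": 0,"az": -0.18},{"dx": -0.03,"dy": 0.1,"dz": 0,"ax": 0,"ay": 0,"az": -0.36},{"dx": -0.04,"dy": 0.15,"dz": 0,"ax": 0,"ay": 0,"az": -0.54},{"dx": -0.06,"dy": 0.2,"dz": 0,"ax": 0,"ay": 0,"az": -0.72},{"dx": -0.08,"dy": 0.25,"dz": 0,"ax": 0,"ay": 0,"az": -0.9},{"dx": -0.097,"dy": 0.3,"dz": 0,"ax": 0,"ay": 0,"az": -1.08},{"dx": -0.097,"dy": 0.302,"dz": 0,"ax": 0,"ay": 0,"az": -1.26},{"dx": -0.097,"dy": 0.302,"dz": 0,"ax": 0,"ay": 0,"az": -1.44}]' --fingers 0.065

```text
t: 13.35
eef_pos: [0.4483, 0.0023, 0.2071]
ee_rot: [-3.135, -0.2, -0.002]
force: [0.1, -0.7, 0.4]
gripper_width: 0.0653
grasp_force: 0.0
```

carry_out --steps '[{"dx": 0,"dy": 0,"dz": 0,"ax": 0,"ay": 0,"az": -0.13},{"dx": 0,"dy": 0,"dz": 0,"ax": 0,"ay": 0,"az": -0.13},{"dx": 0,"dy": 0,"dz": 0,"ax": 0,"ay": 0,"az": -0.13}]'

```text
t: 13.72
eef_pos: [0.4485, 0.0013, 0.2066]
ee_rot: [-3.141, -0.006, -0.001]
force: [0.6, 0.3, 0.2]
gripper_width: 0.0648
grasp_force: 0.0
```

Run:
```python
from h import *
s=ctrl.read_state();print(s['eef_pos'],s['ee_rot'],s['qpos'].round(2))
c=cap('wrist');t=cap('top');cv2.imwrite('pics/b1.png',np.hstack([cv2.resize(c['image'],(480,360)),cv2.resize(t['image'][195:335,430:550],(308,360))]))
im=c['image'];h=cv2.cvtColor(im,cv2.COLOR_BGR2HSV).astype(int);H,S,V=h[...,0],h[...,1],h[...,2]
for b in blobs((H>100)&(H<130)&(S>130)&(V>60),150):print('blue',b[1])
for b in blobs((V>150)&(S<60),10):
    if b[1][4]<600: print(b[1],b[2].round(1),ray(c,b[2],.065)[0].round(4))
```

```text
[0.44851577 0.00130503 0.20655668] [-3.14144457e+00 -6.31186282e-03 -6.29385332e-04] [ 0.02  0.27 -0.16  2.04  0.06  0.83 -1.74]
blue [ 294  189   49   50 1588]
[270   0  26  13 156] [279.2   3.7] [0.5794 0.0229 0.065 ]
[489   4   5   6  22] [491.3   6.5] [ 0.5785 -0.1023  0.065 ]
[545  46   5   6  17] [546.8  48.6] [ 0.5557 -0.1389  0.065 ]
[445  70   4   6  21] [446.6  72.6] [ 0.5418 -0.0794  0.065 ]
[499 109   5   5  20] [501.2 111. ] [ 0.5192 -0.1162  0.065 ]
[124 162  22  42 206] [135.3 182.3] [0.4726 0.1212 0.065 ]
[450 185   8  43 232] [453.7 206.3] [ 0.4572 -0.0924  0.065 ]
[318 204  12  12 114] [323.6 209.6] [ 0.4545 -0.0044  0.065 ]
[307 221  12  12 108] [312.8 226.4] [0.4425 0.0029 0.065 ]
[109 464  36  16 391] [128.4 473.4] [0.2244 0.1582 0.065 ]
[490 464  35  16 394] [504.8 473.3] [ 0.2262 -0.1592  0.065 ]
```

View pics/b1.png

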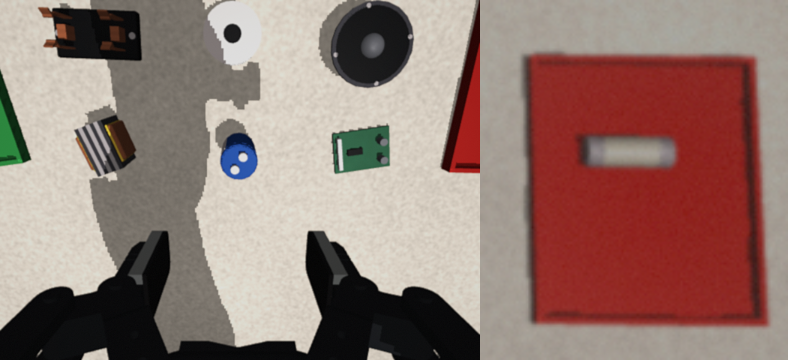

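The fuse lies flat in the red tray (right inset). The blue capacitor's terminals give its centre as (0.4485, -0.001), so I'm descending to grip it.

carry_out --steps '[{"dx": 0,"dy": -0.002,"dz": -0.05,"ax": 0,"ay": 0,"az": 0},{"dx": 0,"dy": -0.002,"dz": -0.1,"ax": 0,"ay": 0,"az": 0},{"dx": 0,"dy": -0.002,"dz": -0.14,"ax": 0,"ay": 0,"az": 0},{"dx": 0,"dy": -0.002,"dz": -0.165,"ax": 0,"ay": 0,"az": 0},{"dx": 0,"dy": -0.002,"dz": -0.182,"ax": 0,"ay": 0,"az": 0},{"dx": 0,"dy": -0.002,"dz": -0.182,"ax": 0,"ay": 0,"az": 0}]'

```text
t: 14.58
eef_pos: [0.4479, -0.0008, 0.0233]
ee_rot: [-3.142, -0.003, 0.004]
force: [0.6, 0.3, 0.6]
gripper_width: 0.0649
grasp_force: 0.0
```

carry_out --steps '[{"dx": 0,"dy": 0,"dz": 0,"ax": 0,"ay": 0,"az": 0},{"dx": 0,"dy": 0,"dz": 0,"ax": 0,"ay": 0,"az": 0},{"dx": 0,"dy": 0,"dz": 0,"ax": 0,"ay": 0,"az": 0},{"dx": 0,"dy": 0,"dz": 0,"ax": 0,"ay": 0,"az": 0},{"dx": 0,"dy": 0,"dz": 0,"ax": 0,"ay": 0,"az": 0}]' --fingers 0.0 --squeeze 40

```text
t: 15.2
eef_pos: [0.4491, -0.0008, 0.0252]
ee_rot: [-3.141, -0.001, -0.003]
force: [-0.8, -0.3, 7.9]
gripper_width: 0.034
grasp_force: 39.5
```

carry_out --steps '[{"dx": 0,"dy": 0,"dz": 0.02,"ax": 0,"ay": 0,"az": 0},{"dx": 0,"dy": 0,"dz": 0.06,"ax": 0,"ay": 0,"az": 0},{"dx": 0,"dy": 0,"dz": 0.1,"ax": 0,"ay": 0,"az": 0},{"dx": 0,"dy": 0,"dz": 0.12,"ax": 0,"ay": 0,"az": 0},{"dx": 0,"dy": 0,"dz": 0.12,"ax": 0,"ay": 0,"az": 0}]'

```text
t: 15.82
eef_pos: [0.4494, -0.0009, 0.1458]
ee_rot: [-3.141, -0.001, -0.006]
force: [1.3, 0.0, -0.9]
gripper_width: 0.0339
grasp_force: 40.0
```

carry_out --steps '[{"dx": 0.005,"dy": -0.04,"dz": 0,"ax": 0,"ay": 0,"az": 0},{"dx": 0.01,"dy": -0.09,"dz": 0,"ax": 0,"ay": 0,"az": 0},{"dx": 0.02,"dy": -0.145,"dz": 0,"ax": 0,"ay": 0,"az": 0},{"dx": 0.03,"dy": -0.2,"dz": 0,"ax": 0,"ay": 0,"az": 0},{"dx": 0.033,"dy": -0.24,"dz": 0,"ax": 0,"ay": 0,"az": 0},{"dx": 0.033,"dy": -0.261,"dz": -0.01,"ax": 0,"ay": 0,"az": 0},{"dx": 0.033,"dy": -0.261,"dz": -0.04,"ax": 0,"ay": 0,"az": 0},{"dx": 0.033,"dy": -0.261,"dz": -0.06,"ax": 0,"ay": 0,"az": 0}]'

```text
t: 16.82
eef_pos: [0.4805, -0.2606, 0.0819]
ee_rot: [-3.14, -0.002, 0.004]
force: [1.5, 0.0, -0.8]
gripper_width: 0.0339
grasp_force: 40.1
```

carry_out --steps '[{"dx": 0,"dy": 0,"dz": -0.02,"ax": 0,"ay": 0,"az": 0},{"dx": 0,"dy": 0,"dz": -0.04,"ax": 0,"ay": 0,"az": 0},{"dx": 0,"dy": 0,"dz": -0.05,"ax": 0,"ay": 0,"az": 0},{"dx": 0,"dy": 0,"dz": -0.054,"ax": 0,"ay": 0,"az": 0},{"dx": 0,"dy": 0,"dz": -0.054,"ax": 0,"ay": 0,"az": 0}]'

```text
t: 17.45
eef_pos: [0.4816, -0.2616, 0.0303]
ee_rot: [-3.141, -0.002, -0.0]
force: [0.3, 0.4, -1.1]
gripper_width: 0.0344
grasp_force: 40.3
```

carry_out --steps '[{"dx": 0,"dy": 0,"dz": -0.001,"ax": 0,"ay": 0,"az": 0},{"dx": 0,"dy": 0,"dz": -0.001,"ax": 0,"ay": 0,"az": 0}]'

```text
t: 17.7
eef_pos: [0.4817, -0.262, 0.0297]
ee_rot: [3.141, 0.001, 0.001]
force: [0.2, 0.3, -1.1]
gripper_width: 0.0339
grasp_force: 40.3
```

carry_out --steps '[{"dx": 0,"dy": 0,"dz": -0.0007,"ax": 0,"ay": 0,"az": 0},{"dx": 0,"dy": 0,"dz": -0.0007,"ax": 0,"ay": 0,"az": 0}]'

```text
t: 17.95
eef_pos: [0.4817, -0.262, 0.0292]
ee_rot: [3.141, 0.001, 0.001]
force: [-1.2, 0.5, 5.9]
gripper_width: 0.0339
grasp_force: 41.0
```

carry_out --steps '[{"dx": 0,"dy": 0,"dz": -0.0006,"ax": 0,"ay": 0,"az": 0},{"dx": 0,"dy": 0,"dz": -0.0006,"ax": 0,"ay": 0,"az": 0}]'

```text
t: 18.2
eef_pos: [0.4818, -0.262, 0.0292]
ee_rot: [3.141, 0.001, 0.002]
force: [-3.0, 1.8, 13.8]
gripper_width: 0.0343
grasp_force: 41.7
```

carry_out --steps '[{"dx": 0,"dy": 0,"dz": 0.0006,"ax": 0,"ay": 0,"az": 0},{"dx": 0,"dy": 0,"dz": 0.0006,"ax": 0,"ay": 0,"az": 0},{"dx": 0,"dy": 0,"dz": 0.002,"ax": 0,"ay": 0,"az": 0},{"dx": 0,"dy": 0,"dz": 0.02,"ax": 0,"ay": 0,"az": 0},{"dx": 0,"dy": 0,"dz": 0.06,"ax": 0,"ay": 0,"az": 0},{"dx": 0,"dy": 0,"dz": 0.12,"ax": 0,"ay": 0,"az": 0},{"dx": 0,"dy": 0,"dz": 0.18,"ax": 0,"ay": 0,"az": 0}]' --fingers 0.05

```text
t: 19.08
eef_pos: [0.4812, -0.2616, 0.2096]
ee_rot: [-3.141, -0.001, 0.001]
force: [0.6, -0.1, -0.4]
gripper_width: 0.0503
grasp_force: 0.0
```

carry_out --steps '[{"dx": 0,"dy": 0.05,"dz": 0,"ax": 0,"ay": 0,"az": 0},{"dx": -0.01,"dy": 0.1,"dz": 0,"ax": 0,"ay": 0,"az": 0},{"dx": -0.02,"dy": 0.155,"dz": 0,"ax": 0,"ay": 0,"az": 0},{"dx": -0.03,"dy": 0.21,"dz": 0,"ax": 0,"ay": 0,"az": 0},{"dx": -0.03,"dy": 0.265,"dz": 0,"ax": 0,"ay": 0,"az": 0},{"dx": -0.03,"dy": 0.32,"dz": 0,"ax": 0,"ay": 0,"az": 0},{"dx": -0.03,"dy": 0.37,"dz": 0,"ax": 0,"ay": 0,"az": 0},{"dx": -0.03,"dy": 0.39,"dz": 0,"ax": 0,"ay": 0,"az": 0}]' --fingers 0.07

```text
t: 20.08
eef_pos: [0.4511, 0.1315, 0.2081]
ee_rot: [-3.14, -0.008, -0.0]
force: [0.8, -0.5, -0.5]
gripper_width: 0.0699
grasp_force: 0.0
```

carry_out --steps '[{"dx": 0,"dy": 0,"dz": 0,"ax": 0,"ay": 0,"az": 0},{"dx": 0,"dy": 0,"dz": 0,"ax": 0,"ay": 0,"az": 0}]'

```text
t: 20.32
eef_pos: [0.4515, 0.1269, 0.2078]
ee_rot: [3.141, -0.0, -0.001]
force: [0.5, -0.1, -0.0]
gripper_width: 0.0701
grasp_force: 0.0
```

Run:
```python
from h import *
s=ctrl.read_state();print(s['eef_pos'],s['ee_rot'],s['qpos'].round(2))
c=cap('wrist');pickle.dump(c,open('w4.pkl','wb'));t=cap('top')
p=proj(c,(.459,.133,.04)).astype(int);print(p)
x0,y0=max(0,p[0]-60),max(0,p[1]-60)
a=cv2.resize(c['image'][y0:y0+120,x0:x0+120],(480,480),interpolation=cv2.INTER_CUBIC);print('crop org',x0,y0)
cv2.imwrite('pics/t1.png',np.hstack([a,cv2.resize(t['image'][195:335,430:530],(310,480))]))
```

```text
[0.45145136 0.12692395 0.20783368] [ 3.14082471e+00 -4.23114266e-04 -5.91847192e-04] [-0.16  0.31 -0.28  1.99  0.11  0.86 -2.07]
[306 198]
crop org 246 138
```

View pics/t1.png

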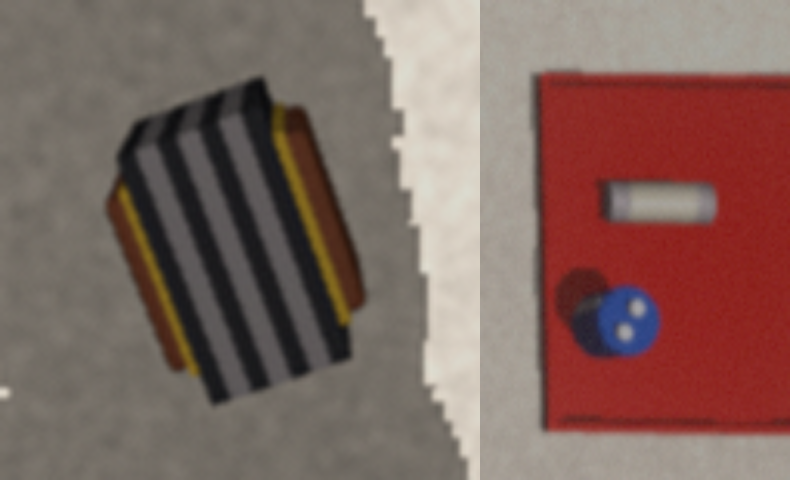

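The blue capacitor stands upright next to the fuse. The transformer's core-top corners in the crop are about (125,160), (270,110), (350,355) and (215,403).

Run:
```python
from h import *
c=pickle.load(open('w4.pkl','rb'))
q=np.array([(125,160),(270,110),(350,355),(215,403)])/4+(246,138)
P=ray(c,q,.042)[:,:2]*1000;print(P.round(1),P.mean(0))
e=P[0]-P[3];f=P[1]-P[2];print(np.linalg.norm(e),np.linalg.norm(f),np.degrees(np.arctan2(e[1],e[0])),np.degrees(np.arctan2(f[1],f[0])))
```

```text
[[474.5 154.2]
 [483.4 128. ]
 [437.8 113.2]
 [428.4 138.5]] [456.01467207 133.4910731 ]
48.66663783855591 47.98087444889085 18.746524101193117 17.99316438310512
```

carry_out --steps '[{"dx": 0.0045,"dy": 0.0065,"dz": -0.03,"ax": 0,"ay": 0,"az": 0.16},{"dx": 0.0045,"dy": 0.0065,"dz": -0.08,"ax": 0,"ay": 0,"az": 0.32},{"dx": 0.0045,"dy": 0.0065,"dz": -0.13,"ax": 0,"ay": 0,"az": 0.32},{"dx": 0.0045,"dy": 0.0065,"dz": -0.16,"ax": 0,"ay": 0,"az": 0.32},{"dx": 0.0045,"dy": 0.0065,"dz": -0.18,"ax": 0,"ay": 0,"az": 0.32},{"dx": 0.0045,"dy": 0.0065,"dz": -0.197,"ax": 0,"ay": 0,"az": 0.32},{"dx": 0.0045,"dy": 0.0065,"dz": -0.197,"ax": 0,"ay": 0,"az": 0.32}]'

```text
t: 21.3
eef_pos: [0.4556, 0.1335, 0.0101]
ee_rot: [3.101, 0.5, -0.003]
force: [-1.2, -0.3, 0.2]
gripper_width: 0.0702
grasp_force: 0.0
```

carry_out --steps '[{"dx": 0,"dy": 0,"dz": 0,"ax": 0,"ay": 0,"az": 0},{"dx": 0,"dy": 0,"dz": 0,"ax": 0,"ay": 0,"az": 0},{"dx": 0,"dy": 0,"dz": 0,"ax": 0,"ay": 0,"az": 0},{"dx": 0,"dy": 0,"dz": 0,"ax": 0,"ay": 0,"az": 0},{"dx": 0,"dy": 0,"dz": 0,"ax": 0,"ay": 0,"az": 0}]' --fingers 0.0 --squeeze 70

```text
t: 21.92
eef_pos: [0.4566, 0.1346, 0.0121]
ee_rot: [-3.101, -0.501, -0.003]
force: [-1.2, -0.4, 5.9]
gripper_width: 0.0385
grasp_force: 70.6
```

carry_out --steps '[{"dx": 0,"dy": 0,"dz": 0.01,"ax": 0,"ay": 0,"az": 0},{"dx": 0,"dy": 0,"dz": 0.04,"ax": 0,"ay": 0,"az": 0},{"dx": 0,"dy": 0,"dz": 0.08,"ax": 0,"ay": 0,"az": 0},{"dx": 0,"dy": 0,"dz": 0.12,"ax": 0,"ay": 0,"az": 0},{"dx": 0,"dy": 0,"dz": 0.14,"ax": 0,"ay": 0,"az": 0},{"dx": 0,"dy": 0,"dz": 0.14,"ax": 0,"ay": 0,"az": 0}]'

```text
t: 22.68
eef_pos: [0.4567, 0.1347, 0.1528]
ee_rot: [-3.101, -0.501, -0.006]
force: [-1.0, 0.4, -3.1]
gripper_width: 0.0387
grasp_force: 71.0
```

carry_out --steps '[{"dx": 0,"dy": -0.04,"dz": 0,"ax": 0,"ay": 0,"az": -0.05},{"dx": 0.005,"dy": -0.095,"dz": 0,"ax": 0,"ay": 0,"az": -0.1},{"dx": 0.01,"dy": -0.15,"dz": 0,"ax": 0,"ay": 0,"az": -0.15},{"dx": 0.015,"dy": -0.205,"dz": 0,"ax": 0,"ay": 0,"az": -0.2},{"dx": 0.02,"dy": -0.26,"dz": 0,"ax": 0,"ay": 0,"az": -0.25},{"dx": 0.025,"dy": -0.315,"dz": 0,"ax": 0,"ay": 0,"az": -0.3},{"dx": 0.0285,"dy": -0.37,"dz": 0,"ax": 0,"ay": 0,"az": -0.32},{"dx": 0.0285,"dy": -0.425,"dz": 0,"ax": 0,"ay": 0,"az": -0.32}]'

```text
t: 23.68
eef_pos: [0.4839, -0.2917, 0.1497]
ee_rot: [-3.141, -0.001, 0.002]
force: [0.6, 0.2, -2.2]
gripper_width: 0.0388
grasp_force: 71.2
```

carry_out --steps '[{"dx": 0,"dy": -0.04,"dz": 0,"ax": 0,"ay": 0,"az": 0},{"dx": 0,"dy": -0.06,"dz": -0.02,"ax": 0,"ay": 0,"az": 0},{"dx": 0,"dy": -0.06,"dz": -0.06,"ax": 0,"ay": 0,"az": 0},{"dx": 0,"dy": -0.06,"dz": -0.09,"ax": 0,"ay": 0,"az": 0},{"dx": 0,"dy": -0.06,"dz": -0.115,"ax": 0,"ay": 0,"az": 0},{"dx": 0,"dy": -0.06,"dz": -0.13,"ax": 0,"ay": 0,"az": 0},{"dx": 0,"dy": -0.06,"dz": -0.135,"ax": 0,"ay": 0,"az": 0},{"dx": 0,"dy": -0.06,"dz": -0.135,"ax": 0,"ay": 0,"az": 0}]'

```text
t: 24.68
eef_pos: [0.4844, -0.3502, 0.0164]
ee_rot: [3.142, 0.001, -0.0]
force: [1.0, -0.2, -1.9]
gripper_width: 0.0389
grasp_force: 71.3
```

carry_out --steps '[{"dx": 0,"dy": 0,"dz": -0.001,"ax": 0,"ay": 0,"az": 0},{"dx": 0,"dy": 0,"dz": -0.001,"ax": 0,"ay": 0,"az": 0}]'

```text
t: 24.92
eef_pos: [0.4847, -0.3504, 0.0161]
ee_rot: [3.141, 0.001, 0.001]
force: [-3.5, 2.5, 9.9]
gripper_width: 0.0388
grasp_force: 72.8
```

carry_out --steps '[{"dx": 0,"dy": 0,"dz": 0.0005,"ax": 0,"ay": 0,"az": 0},{"dx": 0,"dy": 0,"dz": 0.0005,"ax": 0,"ay": 0,"az": 0},{"dx": 0,"dy": 0,"dz": 0.002,"ax": 0,"ay": 0,"az": 0},{"dx": 0,"dy": 0,"dz": 0.02,"ax": 0,"ay": 0,"az": 0},{"dx": 0,"dy": 0,"dz": 0.06,"ax": 0,"ay": 0,"az": 0},{"dx": 0,"dy": 0,"dz": 0.12,"ax": 0,"ay": 0,"az": 0},{"dx": 0,"dy": 0,"dz": 0.18,"ax": 0,"ay": 0,"az": 0},{"dx": 0,"dy": 0,"dz": 0.19,"ax": 0,"ay": 0,"az": 0}]' --fingers 0.053

```text
t: 25.92
eef_pos: [0.4864, -0.3514, 0.2108]
ee_rot: [3.137, 0.001, 0.011]
force: [0.0, 0.2, -0.8]
gripper_width: 0.0528
grasp_force: 0.0
```

carry_out --steps '[{"dx": 0.025,"dy": 0.05,"dz": 0,"ax": 0,"ay": 0,"az": 0},{"dx": 0.05,"dy": 0.1,"dz": 0,"ax": 0,"ay": 0,"az": 0},{"dx": 0.075,"dy": 0.15,"dz": 0,"ax": 0,"ay": 0,"az": 0},{"dx": 0.1,"dy": 0.2,"dz": 0,"ax": 0,"ay": 0,"az": 0},{"dx": 0.125,"dy": 0.25,"dz": 0,"ax": 0,"ay": 0,"az": 0},{"dx": 0.15,"dy": 0.3,"dz": 0,"ax": 0,"ay": 0,"az": 0},{"dx": 0.175,"dy": 0.348,"dz": 0,"ax": 0,"ay": 0,"az": 0},{"dx": 0.18,"dy": 0.348,"dz": 0,"ax": 0,"ay": 0,"az": 0}]' --fingers 0.065

```text
t: 26.92
eef_pos: [0.6651, 0.0042, 0.2046]
ee_rot: [-3.138, -0.013, 0.001]
force: [-0.5, 0.0, -0.3]
gripper_width: 0.0652
grasp_force: 0.0
```

carry_out --steps '[{"dx": 0,"dy": 0,"dz": 0,"ax": 0,"ay": 0,"az": 0},{"dx": 0,"dy": 0,"dz": 0,"ax": 0,"ay": 0,"az": 0}]'

```text
t: 27.18
eef_pos: [0.6639, -0.0041, 0.2049]
ee_rot: [3.141, -0.002, -0.001]
force: [-0.5, -1.0, 0.4]
gripper_width: 0.0652
grasp_force: 0.0
```

Run:
```python
from h import *
s=ctrl.read_state();print(s['eef_pos'],s['ee_rot'],s['qpos'].round(2))
c=cap('wrist');pickle.dump(c,open('w5.pkl','wb'));t=cap('top')
cv2.imwrite('pics/k1.png',np.hstack([cv2.resize(c['image'],(480,360)),cv2.resize(t['image'][195:335,430:550],(308,360))]))
im=c['image'];h=cv2.cvtColor(im,cv2.COLOR_BGR2HSV).astype(int);H,S,V=h[...,0],h[...,1],h[...,2]
p=proj(c,(.664,-.002,.06));print(p)
m=V>120;m[:, :int(p[0])-40]=0;m[:,int(p[0])+40:]=0
for b in blobs(m,10):
    if b[1][4]<600: print(b[1],b[2].round(1),ray(c,b[2],.065)[0].round(4))
```

```text
[ 0.66390443 -0.0041419   0.20490861] [ 3.14069509e+00 -1.96591452e-03 -1.09290463e-03] [ 0.08  0.59 -0.24  1.5   0.15  1.08 -1.77]
[311.88392367 216.34568017]
[318 209  13  12 124] [323.9 214.3] [ 0.6668 -0.0102  0.065 ]
[299 217  13  12 123] [305.1 222.5] [0.661  0.0026 0.065 ]
```

View pics/k1.png

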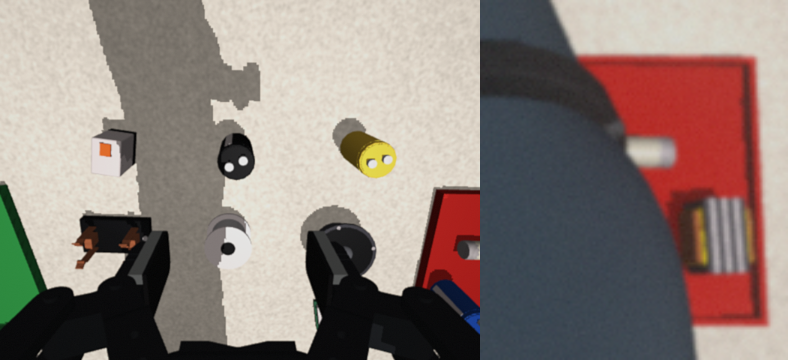

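The transformer stands upright in the red tray, clear of the fuse. The black capacitor's centre is (0.664, -0.004), straight below the tool.

carry_out --steps '[{"dx": 0,"dy": 0,"dz": -0.05,"ax": 0,"ay": 0,"az": 0},{"dx": 0,"dy": 0,"dz": -0.1,"ax": 0,"ay": 0,"az": 0},{"dx": 0,"dy": 0,"dz": -0.14,"ax": 0,"ay": 0,"az": 0},{"dx": 0,"dy": 0,"dz": -0.165,"ax": 0,"ay": 0,"az": 0},{"dx": 0,"dy": 0,"dz": -0.18,"ax": 0,"ay": 0,"az": 0},{"dx": 0,"dy": 0,"dz": -0.18,"ax": 0,"ay": 0,"az": 0}]'

```text
t: 28.02
eef_pos: [0.6641, -0.0028, 0.0244]
ee_rot: [3.141, 0.0, -0.002]
force: [0.5, 0.6, 0.2]
gripper_width: 0.0654
grasp_force: 0.0
```

carry_out --steps '[{"dx": 0,"dy": 0,"dz": 0,"ax": 0,"ay": 0,"az": 0},{"dx": 0,"dy": 0,"dz": 0,"ax": 0,"ay": 0,"az": 0},{"dx": 0,"dy": 0,"dz": 0,"ax": 0,"ay": 0,"az": 0},{"dx": 0,"dy": 0,"dz": 0,"ax": 0,"ay": 0,"az": 0},{"dx": 0,"dy": 0,"dz": 0,"ax": 0,"ay": 0,"az": 0}]' --fingers 0.0 --squeeze 40

```text
t: 28.65
eef_pos: [0.6654, -0.0023, 0.0264]
ee_rot: [3.142, 0.001, 0.004]
force: [-1.1, -0.0, 7.2]
gripper_width: 0.0339
grasp_force: 39.7
```

carry_out --steps '[{"dx": 0,"dy": 0,"dz": 0.02,"ax": 0,"ay": 0,"az": 0},{"dx": 0,"dy": 0,"dz": 0.06,"ax": 0,"ay": 0,"az": 0},{"dx": 0,"dy": 0,"dz": 0.1,"ax": 0,"ay": 0,"az": 0},{"dx": 0,"dy": 0,"dz": 0.13,"ax": 0,"ay": 0,"az": 0},{"dx": 0,"dy": 0,"dz": 0.13,"ax": 0,"ay": 0,"az": 0}]'

```text
t: 29.28
eef_pos: [0.6662, -0.0021, 0.1591]
ee_rot: [-3.141, -0.001, -0.009]
force: [0.4, 0.5, -1.1]
gripper_width: 0.0345
grasp_force: 40.0
```

Run:
```python
from h import *
c=pickle.load(open('w1.pkl','rb'));t=pickle.load(open('top.pkl','rb'))
h=cv2.cvtColor(t['image'],cv2.COLOR_BGR2HSV).astype(int);m=(h[...,0]>45)&(h[...,0]<75)&(h[...,1]>150);m[:,205:]=0
print(cv2.boxPoints(rect(t,m,.015)))
for i in blobs(m,3000):print(ray(t,i[2],.008))
# relay top-face corners in w1 (crop z1 px)
q=(np.array([(625,75),(721,88),(705,165),(612,148)])-(520,0))/2.6+(400,130)
P=ray(c,q,.05)[:,:2]*1000;print(P.round(1),P.mean(0).round(1));e=P[1]-P[0];print(np.linalg.norm(e),np.linalg.norm(P[2]-P[1]),np.degrees(np.arctan2(e[1],e[0])))
```

```text
[[414.2453  388.13483]
 [437.01578 231.86197]
 [620.09344 258.53815]
 [597.323   414.811  ]]
[[0.51535694 0.32323046 0.008     ]]
[[650.6 135.8]
 [684.6 131.5]
 [682.1 104. ]
 [648.3 110. ]] [666.4 120.3]
34.26209961595422 27.534534985244854 -7.31208967814682
```

carry_out --steps '[{"dx": -0.02,"dy": 0.035,"dz": 0,"ax": 0,"ay": 0,"az": 0.05},{"dx": -0.045,"dy": 0.075,"dz": 0,"ax": 0,"ay": 0,"az": 0.1},{"dx": -0.07,"dy": 0.12,"dz": 0,"ax": 0,"ay": 0,"az": 0.15},{"dx": -0.1,"dy": 0.165,"dz": 0,"ax": 0,"ay": 0,"az": 0.2},{"dx": -0.13,"dy": 0.215,"dz": 0,"ax": 0,"ay": 0,"az": 0.25},{"dx": -0.16,"dy": 0.265,"dz": 0,"ax": 0,"ay": 0,"az": 0.3},{"dx": -0.191,"dy": 0.319,"dz": 0,"ax": 0,"ay": 0,"az": 0.3},{"dx": -0.191,"dy": 0.319,"dz": -0.02,"ax": 0,"ay": 0,"az": 0.3}]'

```text
t: 30.28
eef_pos: [0.4702, 0.3231, 0.1361]
ee_rot: [-3.1, -0.484, -0.002]
force: [1.2, -1.8, -1.2]
gripper_width: 0.0342
grasp_force: 40.1
```

carry_out --steps '[{"dx": 0,"dy": 0,"dz": -0.04,"ax": 0,"ay": 0,"az": 0},{"dx": 0,"dy": 0,"dz": -0.075,"ax": 0,"ay": 0,"az": 0},{"dx": 0,"dy": 0,"dz": -0.095,"ax": 0,"ay": 0,"az": 0},{"dx": 0,"dy": 0,"dz": -0.105,"ax": 0,"ay": 0,"az": 0},{"dx": 0,"dy": 0,"dz": -0.108,"ax": 0,"ay": 0,"az": 0},{"dx": 0,"dy": 0,"dz": -0.108,"ax": 0,"ay": 0,"az": 0}]'

```text
t: 31.02
eef_pos: [0.4733, 0.316, 0.0291]
ee_rot: [3.105, 0.47, 0.001]
force: [-6.8, -5.5, 22.9]
gripper_width: 0.0338
grasp_force: 44.1
```

carry_out --steps '[{"dx": 0,"dy": 0,"dz": -0.001,"ax": 0,"ay": 0,"az": 0},{"dx": 0,"dy": 0,"dz": -0.001,"ax": 0,"ay": 0,"az": 0}]'

```text
t: 31.28
eef_pos: [0.4733, 0.316, 0.029]
ee_rot: [3.105, 0.47, 0.002]
force: [-8.6, -7.1, 34.4]
gripper_width: 0.0339
grasp_force: 45.4
```

carry_out --steps '[{"dx": 0,"dy": 0,"dz": 0.002,"ax": 0,"ay": 0,"az": 0},{"dx": 0,"dy": 0,"dz": 0.0025,"ax": 0,"ay": 0,"az": 0}]'

```text
t: 31.52
eef_pos: [0.4739, 0.3168, 0.0292]
ee_rot: [-3.106, -0.47, -0.002]
force: [-2.1, -0.8, 5.3]
gripper_width: 0.0341
grasp_force: 41.9
```

carry_out --steps '[{"dx": 0,"dy": 0,"dz": 0,"ax": 0,"ay": 0,"az": 0},{"dx": 0,"dy": 0,"dz": 0,"ax": 0,"ay": 0,"az": 0},{"dx": 0,"dy": 0,"dz": 0.002,"ax": 0,"ay": 0,"az": 0},{"dx": 0,"dy": 0,"dz": 0.02,"ax": 0,"ay": 0,"az": 0},{"dx": 0,"dy": 0,"dz": 0.06,"ax": 0,"ay": 0,"az": 0},{"dx": 0,"dy": 0,"dz": 0.12,"ax": 0,"ay": 0,"az": 0},{"dx": 0,"dy": 0,"dz": 0.18,"ax": 0,"ay": 0,"az": 0}]' --fingers 0.05

```text
t: 32.4
eef_pos: [0.4732, 0.3165, 0.2101]
ee_rot: [3.106, 0.471, -0.001]
force: [0.9, 0.7, 0.4]
gripper_width: 0.0503
grasp_force: 0.0
```

carry_out --steps '[{"dx": 0.04,"dy": -0.04,"dz": 0,"ax": 0,"ay": 0,"az": -0.1},{"dx": 0.08,"dy": -0.08,"dz": 0,"ax": 0,"ay": 0,"az": -0.2},{"dx": 0.12,"dy": -0.12,"dz": 0,"ax": 0,"ay": 0,"az": -0.3},{"dx": 0.16,"dy": -0.16,"dz": 0,"ax": 0,"ay": 0,"az": -0.4},{"dx": 0.19,"dy": -0.195,"dz": 0,"ax": 0,"ay": 0,"az": -0.427},{"dx": 0.192,"dy": -0.197,"dz": 0,"ax": 0,"ay": 0,"az": -0.427},{"dx": 0.192,"dy": -0.197,"dz": 0,"ax": 0,"ay": 0,"az": -0.427},{"dx": 0.192,"dy": -0.197,"dz": 0,"ax": 0,"ay": 0,"az": -0.427}]' --fingers 0.06

```text
t: 33.4
eef_pos: [0.6647, 0.1215, 0.2086]
ee_rot: [-3.135, 0.194, 0.001]
force: [-1.4, -0.6, 0.6]
gripper_width: 0.0598
grasp_force: 0.0
```

Run:
```python
from h import *
s=ctrl.read_state();print(s['eef_pos'],s['ee_rot'],s['qpos'].round(2))
c=cap('wrist');pickle.dump(c,open('w6.pkl','wb'));t=cap('top')
p=proj(c,(.666,.12,.05)).astype(int);print(p)
x0,y0=p[0]-60,p[1]-60
a=cv2.resize(c['image'][y0:y0+120,x0:x0+120],(480,480),interpolation=cv2.INTER_CUBIC)
cv2.imwrite('pics/r1.png',np.hstack([a,cv2.resize(t['image'][210:340,90:205],(310,350))[:, :] if 0 else cv2.copyMakeBorder(cv2.resize(t['image'][210:340,90:205],(310,350)),0,130,0,0,cv2.BORDER_CONSTANT)]));print(x0,y0)
```

```text
[0.66466121 0.12148012 0.20856181] [-3.13470010e+00  1.94196565e-01  8.27354646e-04] [-0.13  0.6  -0.21  1.46  0.13  1.1  -2.06]
[317 209]
257 149
```

View pics/r1.png

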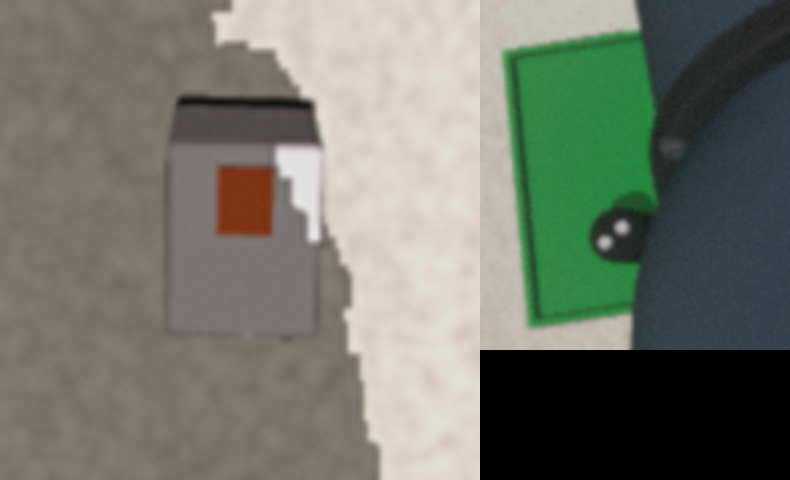

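The black capacitor stands in the green tray. The relay's top face is square to the gripper, centred at crop (243,238), i.e. (0.666, 0.120).

carry_out --steps '[{"dx": 0.0015,"dy": -0.0015,"dz": -0.05,"ax": 0,"ay": 0,"az": 0},{"dx": 0.0015,"dy": -0.0015,"dz": -0.1,"ax": 0,"ay": 0,"az": 0},{"dx": 0.0015,"dy": -0.0015,"dz": -0.14,"ax": 0,"ay": 0,"az": 0},{"dx": 0.0015,"dy": -0.0015,"dz": -0.17,"ax": 0,"ay": 0,"az": 0},{"dx": 0.0015,"dy": -0.0015,"dz": -0.19,"ax": 0,"ay": 0,"az": 0},{"dx": 0.0015,"dy": -0.0015,"dz": -0.19,"ax": 0,"ay": 0,"az": 0}]'

```text
t: 34.25
eef_pos: [0.6661, 0.1185, 0.0174]
ee_rot: [3.135, -0.197, -0.003]
force: [0.3, -0.5, 1.0]
gripper_width: 0.0604
grasp_force: 0.0
```

carry_out --steps '[{"dx": 0,"dy": 0,"dz": 0,"ax": 0,"ay": 0,"az": 0},{"dx": 0,"dy": 0,"dz": 0,"ax": 0,"ay": 0,"az": 0},{"dx": 0,"dy": 0,"dz": 0,"ax": 0,"ay": 0,"az": 0},{"dx": 0,"dy": 0,"dz": 0,"ax": 0,"ay": 0,"az": 0},{"dx": 0,"dy": 0,"dz": 0,"ax": 0,"ay": 0,"az": 0}]' --fingers 0.0 --squeeze 40

```text
t: 34.88
eef_pos: [0.668, 0.1184, 0.0201]
ee_rot: [-3.135, 0.198, -0.004]
force: [-1.2, 0.3, 7.3]
gripper_width: 0.0274
grasp_force: 40.5
```

carry_out --steps '[{"dx": 0,"dy": 0,"dz": 0.02,"ax": 0,"ay": 0,"az": 0},{"dx": 0,"dy": 0,"dz": 0.06,"ax": 0,"ay": 0,"az": 0},{"dx": 0,"dy": 0,"dz": 0.1,"ax": 0,"ay": 0,"az": 0},{"dx": 0,"dy": 0,"dz": 0.13,"ax": 0,"ay": 0,"az": 0},{"dx": 0,"dy": 0,"dz": 0.13,"ax": 0,"ay": 0,"az": 0}]'

```text
t: 35.5
eef_pos: [0.6686, 0.1185, 0.1528]
ee_rot: [-3.134, 0.199, -0.009]
force: [0.3, 0.6, 0.2]
gripper_width: 0.0271
grasp_force: 39.6
```

carry_out --steps '[{"dx": -0.02,"dy": 0.04,"dz": 0,"ax": 0,"ay": 0,"az": 0.05},{"dx": -0.045,"dy": 0.09,"dz": 0,"ax": 0,"ay": 0,"az": 0.12},{"dx": -0.07,"dy": 0.14,"dz": 0,"ax": 0,"ay": 0,"az": 0.2},{"dx": -0.095,"dy": 0.185,"dz": 0,"ax": 0,"ay": 0,"az": 0.27},{"dx": -0.108,"dy": 0.211,"dz": 0,"ax": 0,"ay": 0,"az": 0.27},{"dx": -0.108,"dy": 0.211,"dz": -0.01,"ax": 0,"ay": 0,"az": 0.27},{"dx": -0.108,"dy": 0.211,"dz": -0.04,"ax": 0,"ay": 0,"az": 0.27},{"dx": -0.108,"dy": 0.211,"dz": -0.07,"ax": 0,"ay": 0,"az": 0.27}]'

```text
t: 36.5
eef_pos: [0.5595, 0.3275, 0.0773]
ee_rot: [3.133, 0.223, 0.0]
force: [-0.1, -1.2, -1.2]
gripper_width: 0.0274
grasp_force: 39.6
```

carry_out --steps '[{"dx": 0,"dy": 0,"dz": -0.025,"ax": 0,"ay": 0,"az": 0},{"dx": 0,"dy": 0,"dz": -0.04,"ax": 0,"ay": 0,"az": 0},{"dx": 0,"dy": 0,"dz": -0.05,"ax": 0,"ay": 0,"az": 0},{"dx": 0,"dy": 0,"dz": -0.055,"ax": 0,"ay": 0,"az": 0},{"dx": 0,"dy": 0,"dz": -0.055,"ax": 0,"ay": 0,"az": 0}]'

```text
t: 37.12
eef_pos: [0.5595, 0.3293, 0.0243]
ee_rot: [-3.133, -0.225, -0.002]
force: [1.3, -0.1, -0.9]
gripper_width: 0.0278
grasp_force: 39.6
```

carry_out --steps '[{"dx": 0,"dy": 0,"dz": -0.001,"ax": 0,"ay": 0,"az": 0},{"dx": 0,"dy": 0,"dz": -0.001,"ax": 0,"ay": 0,"az": 0}]'

```text
t: 37.38
eef_pos: [0.5596, 0.3294, 0.0241]
ee_rot: [-3.133, -0.225, -0.003]
force: [-2.2, -1.5, 10.7]
gripper_width: 0.0274
grasp_force: 41.0
```

Contact made. Releasing, lifting and backing off for a final look.

carry_out --steps '[{"dx": 0,"dy": 0,"dz": 0.0005,"ax": 0,"ay": 0,"az": 0},{"dx": 0,"dy": 0,"dz": 0.0005,"ax": 0,"ay": 0,"az": 0},{"dx": 0,"dy": 0,"dz": 0.002,"ax": 0,"ay": 0,"az": 0},{"dx": 0,"dy": 0,"dz": 0.02,"ax": 0,"ay": 0,"az": 0},{"dx": 0,"dy": 0,"dz": 0.06,"ax": 0,"ay": 0,"az": 0},{"dx": 0,"dy": 0,"dz": 0.12,"ax": 0,"ay": 0,"az": 0},{"dx": 0,"dy": 0,"dz": 0.18,"ax": 0,"ay": 0,"az": 0},{"dx": 0,"dy": 0,"dz": 0.2,"ax": 0,"ay": 0,"az": 0}]' --fingers 0.046

```text
t: 38.38
eef_pos: [0.5602, 0.3303, 0.2284]
ee_rot: [-3.13, -0.225, -0.01]
force: [1.1, 0.1, -1.0]
gripper_width: 0.0461
grasp_force: 0.0
```

carry_out --steps '[{"dx": -0.02,"dy": -0.05,"dz": 0,"ax": 0,"ay": 0,"az": 0},{"dx": -0.04,"dy": -0.1,"dz": 0,"ax": 0,"ay": 0,"az": 0},{"dx": -0.05,"dy": -0.15,"dz": 0,"ax": 0,"ay": 0,"az": 0},{"dx": -0.06,"dy": -0.2,"dz": 0,"ax": 0,"ay": 0,"az": 0},{"dx": -0.07,"dy": -0.25,"dz": 0,"ax": 0,"ay": 0,"az": 0},{"dx": -0.08,"dy": -0.3,"dz": 0,"ax": 0,"ay": 0,"az": 0},{"dx": -0.08,"dy": -0.33,"dz": 0,"ax": 0,"ay": 0,"az": 0},{"dx": -0.08,"dy": -0.33,"dz": 0,"ax": 0,"ay": 0,"az": 0}]'

```text
t: 39.38
eef_pos: [0.4789, -0.0034, 0.2236]
ee_rot: [3.133, 0.219, 0.002]
force: [0.0, -0.1, -0.9]
gripper_width: 0.0459
grasp_force: 0.0
```

Run:
```python
from h import *
t=cap('top');s=cap('scene')
cv2.imwrite('pics/f1.png',np.hstack([cv2.resize(t['image'][150:350,80:560],(480,200)).copy(),np.zeros((200,0,3),np.uint8)]) if 0 else np.vstack([cv2.resize(t['image'][165:345,85:565],(720,270)),cv2.resize(s['image'][120:450,120:440],(320,330)) if 0 else cv2.copyMakeBorder(s['image'][120:445,120:440],0,0,0,400,cv2.BORDER_CONSTANT)]))
```

```text
(no output)
```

View pics/f1.png

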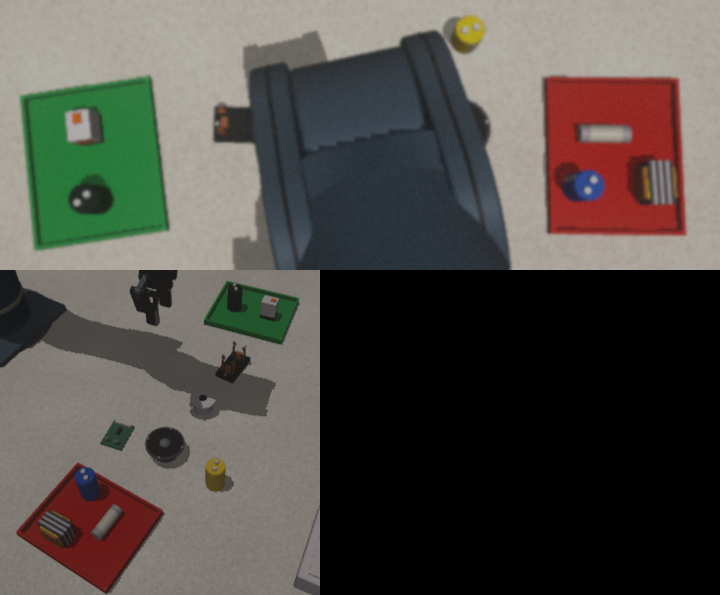

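Both views show the fuse lying flat and the blue capacitor and transformer upright in the red tray. The black capacitor and relay stand upright in the green tray, and the yellow capacitor and loudspeaker are untouched.

```bash
python3 -c "
from workcell import hand_in
print(hand_in())"
```

```text
the job is handed in; nothing more can be done
None
```

Both kits are made up and handed in at about 39 s: the fuse, blue capacitor and transformer are in the red tray and the black capacitor and relay in the green tray; I pressed the fuse back into its clips once to regrip it higher before the final pull.

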